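# Lock a flanged filter barrel under the slotted hold-down plate

## Task

Before its hose can be fitted, the steel filter barrel with the wide flange at its foot has to be locked down. Slide it, standing upright, into the open slot of the aluminium hold-down stand, all the way to the end of the slot, so that it stands on the worktop with its foot flange under the slotted plate, and let go. Keep it upright throughout and leave the other two steel barrels where they stand.

Things in the scene. Friction and masses are not known exactly. Their poses are not given: they have to be found in the camera images.
- foot_barrel_mid (a point): Barrel to lock down: bare steel, loose, upright, 350 g. Cylinder 34 mm across, 105 mm tall (side straight to 95 mm, then a low dome), with a round flange 72 mm across, 8 mm thick at its very foot. Point: on the axis, half-way up (52 mm above the underside); z up, yaw meaningless. Grip the cylinder 65 to 80 mm above its underside, so that the fingers clear the stand's plate.
- stand: Aluminium stand fixed to the worktop: level plate 116 mm wide (y), underside 20 mm and top 26 mm up, on side and back walls. A 52 mm wide slot, open in front, runs along x. Origin: on the worktop, on the slot's centre line, where the barrel's axis belongs; +x points into the slot. Front edge x -55 mm, slot end x +21 (barrel touches with its axis at +4), side walls inside y +-50, back wall x +42.
- plain_barrel_mid (a point): Look-alike to leave alone: loose upright steel barrel 40 mm in diameter, 105 mm tall, without any flange. Point on its axis, half-way up.
- top_barrel_mid (a point): Look-alike to leave alone: loose upright steel barrel 46 mm in diameter, 105 mm tall, with a flange 68 mm in diameter and 8 mm thick near its top (80 to 88 mm up) and none at its foot. Point on its axis, half-way up.
Things that resemble listed ones, but are neither listed nor needed, are in the scene too. Leave any green or yellow look-alike of the part that bears foot_barrel_mid alone.

How it is judged:
By the outcome, as a careful person would: the job done as asked, in the order asked, and still so for the second after the job is handed in, with the robot touching nothing.
It also fails if it takes over 48 s, if anything falls off the work surface, if the arm or the gripper's body presses on something with over 40 N, if the wrist force passes 120 N, or if a joint passes its speed limit or range.

## Robot

A 6-joint arm with a two-finger parallel gripper is mounted at the origin on the work surface. World frame = base frame: x ahead of the robot, y to its left, z up, the work surface at z = 0. Lengths are in m, angles in rad, forces in N, time in s.
With the tool pointing down it reaches from about 0.375 to 0.975 m from the base axis. Payload 3.8 kg.
Tool frame: the origin (TCP) lies on the centre line of the jaws, within the pads' length; the fingertips stand 22 mm ahead of it and the grasp point (between the pads) lies 3 mm ahead of it; z points along the fingers, y is the line along which they close (so a half turn about z gives the same grasp; the last joint's range is limited). The gripper opens to 85 mm and grips with 20 to 120 N. Pads are 22 mm wide; open, the fingers measure 114 mm over their backs; the gripper's body (76 mm by 85 mm) begins 54 mm behind the grasp point. The pads swing forward as they close: fully open they stand 13 mm farther back than shut.
Start: joints at [1.267, 0.264, 1.604, -0, 1.274, -0.037], TCP at [0.178, 0.651, 0.218] pointing down, gripper open.
Joint ranges: [-2.63, 2.63], [-0.94, 2.18], [0.31, 2.57], [-1.31, 4.45], [0, 2.66], [-2.55, 2.55]. Speed limits (rad/s): [2.57, 2.57, 3.14, 3.14, 3.14, 3.14].

## Interface

Orientations are given as a unit quaternion [w, x, y, z].
In Python, from plant import arm, optics gives the robot as it stands.
- The arm moves only by the shell command python3 -m handwheel 'ROWS' [OPENING] [FORCE]. ROWS is JSON, a list of rows, each a list of 4 numbers: the shift along the tool's x, y, z scaled (see below), then the turn about the tool's z scaled (see below). In form: [[tx, ty, tz, twist], ...]. A call has 1 to 12 rows; each row shifts and turns the commanded pose from where the row before left it, along the tool's axes as they then stand; what a row does not reach is not made up. The controller multiplies each number of a shift by 0.05 m and each number of a turn by 0.12 rad. A row lasts 1/10 s, in which the tool goes at most 50 mm and 8.59 degrees, less where a joint would pass 70% of its speed; a pose out of reach is approached as far as the arm can. A call with a number of a shift or a turn outside -1 to 1 is refused whole. A call with a gripper value outside its range is refused whole. OPENING is the opening, from 0 (shut) to 1 (fully open), set as the call begins (- or left out, the last holds). The fingers move at their own pace and stop on an object; FORCE is the grip in N (left out, the last holds). Time passes only in rows, so rows that do not move let the fingers close. It gives the time, the measured TCP pose, the force, the opening and the grip force at its end, in the units of the state.
- arm.observe(): the state, without advancing time (a new reading comes with each control period).
- optics.read_camera(name): name is "scene" or "top"; returns the picture (480x640x3 uint8, red, green, blue); there is no depth.
- optics.camera_params(name): a dict with "fx", "fy", "cx", "cy" (pixels), "extrinsics" (4x4, takes a point from world to camera coordinates). Camera axes: x right, y up, looking along -z (the intrinsics and any distortion apply to the point x, -y, -z); pixel columns grow to the right and rows downward; lengths in m; the calibration is good to about 2 mm. A picture is of the moment at which its call begins. camera_params takes no time and is no camera call.
- arm.job_done(): hands the job in; it is judged then, once.
The state is a dict: "time_s": time; "q": joint angles; "qd": joint speeds; "joint_torque": joint torques, N m; "tool_pos": TCP position; "ee_rot": TCP orientation; "force": force on the tool from outside, world axes, zero at the start; "moment": the same for the moment, N m; "opening": opening from 0.0 (shut) to 1.0 (fully open); "grip_force": force on a finger pad.
Only numpy, scipy, OpenCV 4.12 (cv2) and the standard library are available. Lean on these libraries where they do the work, as an engineer would, in place of code of your own. Each camera call takes 0.05 s, during which the arm holds its last target. There are 200 camera calls.

## Working session

There is one attempt and no reset: what is moved stays moved. The work goes in short steps, Python scripts to look and compute and a shell command to move; the robot and the scene stay as the last step left them, time stands still between calls to the robot, and variables do not carry over. Pictures are saved under pics/ and viewed, at most 10 in all, crops included, and the job is handed in when it is done.

```bash
mkdir -p pics; ls; python3 - <<'E'
from plant import arm, optics
import cv2,numpy as np
for n in("scene","top"):
    cv2.imwrite(f"pics/{n}0.png",optics.read_camera(n)[:,:,::-1])
    p=optics.camera_params(n);print({k:np.round(v,3).tolist() if not isinstance(v,str) else v for k,v in p.items()})
s=arm.observe();print(s["time_s"],s["tool_pos"],s["ee_rot"],s["opening"])
E
```

```text
pics
{'fx': 447.433, 'fy': 447.433, 'cx': 323.516, 'cy': 244.097, 'extrinsics': [[-0.6, 0.8, -0.004, 0.337], [-0.617, -0.46, 0.638, 0.251], [0.509, 0.385, 0.77, -1.056], [0.0, 0.0, 0.0, 1.0]]}
{'fx': 468.374, 'fy': 468.374, 'cx': 321.907, 'cy': 241.274, 'extrinsics': [[0.01, -1.0, -0.015, -0.008], [0.994, 0.008, 0.105, -0.531], [-0.105, -0.016, 0.994, -0.848], [0.0, 0.0, 0.0, 1.0]]}
0.1 [0.17777097 0.65044044 0.21695643] [-1.83564898e-04  1.33017591e-01  9.91113129e-01 -1.02549559e-03] 0.9997699478374487
```

View pics/scene0.png

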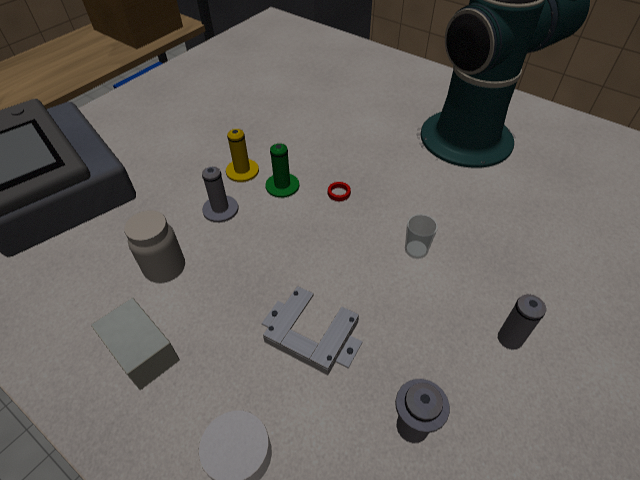

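View pics/top0.png

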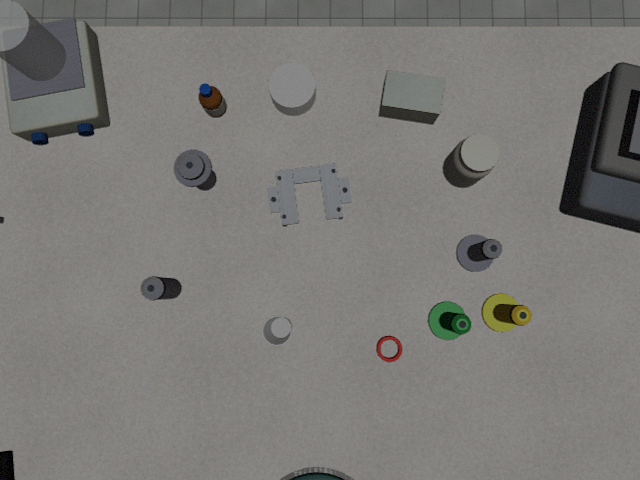

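The scene view shows the steel foot-flange barrel at (220,208), green at (282,185), yellow at (242,170), plain at (520,322), top-flange at (422,405), and the stand at (312,330). In the top view these are (475,253), (449,320), (502,312), (152,288), (192,168) and (310,195). I choose the grey one with the flange at its foot and check it in a crop.

```bash
python3 - <<'E'
import cv2,numpy as np
t=cv2.imread("pics/top0.png");s=cv2.imread("pics/scene0.png")
f=lambda im,x,y,w,h,k:cv2.resize(im[y:y+h,x:x+w],None,fx=k,fy=k,interpolation=cv2.INTER_CUBIC)
a=f(t,260,155,100,75,4);b=f(t,445,215,100,75,4);c=f(s,255,280,110,0+100,3);
d=f(s,190,155,100,75,4)
c=cv2.resize(s[280:380,255:365],(330,300));c=cv2.copyMakeBorder(c,0,0,0,70,0)
cv2.imwrite("pics/c.png",cv2.convertScaleAbs(np.vstack([np.hstack([a,b]),np.hstack([c,d])]),alpha=1.4))
E
```

```text
(no output)
```

View pics/c.png

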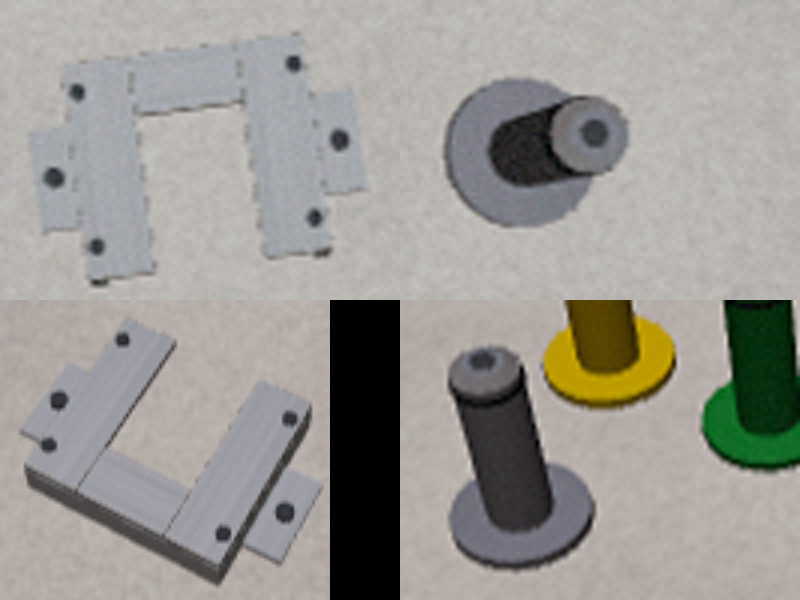

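The crop confirms it: bare steel, flange at the foot, flange centre about top (474.5,253), cap (493.7,248.3). The slot is open towards the robot, with end corners at top (294.2,183.2) and (320.2,180) and front corners at (298.7,222.5) and (326.2,218.7).

```bash
cat > h.py <<'E'
from plant import arm, optics
import numpy as np, cv2
def px(n,u,v,z):
    p=optics.camera_params(n);E=np.array(p["extrinsics"]);R,t=E[:3,:3],E[:3,3]
    d=R.T@np.array([(u-p["cx"])/p["fx"],-(v-p["cy"])/p["fy"],-1]);o=-R.T@t
    return (o+d*(z-o[2])/d[2])[:2]
def proj(n,P):
    p=optics.camera_params(n);E=np.array(p["extrinsics"]);c=(E[:3,:3]@np.array(P,float).T).T+E[:3,3]
    return np.c_[p["fx"]*c[:,0]/-c[:,2]+p["cx"],p["fy"]*-c[:,1]/-c[:,2]+p["cy"]]
E
python3 - <<'E'
from h import *
print("flange",px("top",474.3,252.8,.008),px("scene",220.3,208.1,.008))
print("cap",px("top",493.5,248,.105),px("scene",211,170,.105))
C=[np.array(px("top",260+a/4-.4,155+b/4-.4,.026)) for a,b in[(137,113),(241,100),(155,272),(265,256),(65,67),(302,35),(92,281),(330,250)]]
print(np.round(C,4))
L=np.array([[.021,.026],[.021,-.026],[-.055,.026],[-.055,-.026],[.048,.058],[.048,-.058],[-.055,.058],[-.055,-.058]])
def fit(C,L):
    c=np.array(C);m=c.mean(0);l=L.mean(0)
    z=(c-m)@[1,1j];w=(L-l)@[1,1j];th=np.angle((z*w.conj()).sum());R=np.array([[np.cos(th),-np.sin(th)],[np.sin(th),np.cos(th)]])
    o=m-R@l;print("yaw",th,"o",o,"res mm",np.round((c-(o+L@R.T))*1e3,1).tolist())
fit(C,L)
D=[px("scene",255+a/3-.3,280+(b-300)/3-.3,.026) for a,b in[(188,496),(107,447),(266,380),(175,343)]]
# scene: right slot edge/left slot edge
print(np.round(D,4)); fit(D,L[[0,1,2,3]])
print(proj("top",[[.178,.65,.2]]))
s=arm.observe();print(s["tool_pos"],s["q"])
E
```

```text
flange [ 0.51375771 -0.29246815] [ 0.51621294 -0.2940435 ]
cap [ 0.51411311 -0.29507636] [ 0.51343241 -0.29628854]
[[ 0.6426  0.0513]
 [ 0.6493  0.0019]
 [ 0.5664  0.0415]
 [ 0.5744 -0.0102]
 [ 0.6648  0.086 ]
 [ 0.681  -0.0269]
 [ 0.5619  0.0711]
 [ 0.5775 -0.0408]]
yaw 0.14028103564534397 o [0.62489816 0.02317292] res mm [[0.6, -0.6], [-0.1, 1.5], [-0.4, 0.3], [0.4, 0.1], [0.5, -1.3], [0.5, 0.7], [-0.4, -1.8], [-1.0, 1.2]]
[[ 0.6461  0.0512]
 [ 0.6491 -0.    ]
 [ 0.5657  0.0432]
 [ 0.5764 -0.0112]]
yaw 0.12564203928821768 o [0.62617004 0.02293777] res mm [[2.3, -0.2], [-1.1, 0.2], [-2.7, 1.4], [1.5, -1.4]]
[[-133.18379251  467.48271204]]
[0.17777097 0.65044044 0.21695643] [ 1.26705989e+00  2.64701418e-01  1.60526377e+00  1.48215703e-05
  1.27371101e+00 -3.69146296e-02]
```

```bash
python3 -m handwheel '[[0,0,0,0.97],[0,0,0,0.97],[0,0,0,0.97],[0,0,0,0.97],[0,0,0,0.97],[0,0,0,0.97],[0,0,0,0.97],[0,0,0,0.97],[0,0,0,0.97],[0,0,0,0.97],[0,0,0,0]]' 1
python3 -m handwheel '[[-0.6,0.8,0,0],[-0.6,0.8,0,0],[-0.6,0.8,0,0],[-0.6,0.8,0,0],[-0.6,0.8,0,0],[-1,0,0,0],[-1,0,0,0],[-1,0,0,0],[-1,0,0,0],[-1,0,0,0],[-1,0,0,0],[-1,0,0,0]]'
python3 -m handwheel '[[-1,0,0,0],[-1,0,0,0],[-1,0,0,0],[-1,0,0,0],[-1,0,0,0],[-1,0,0,0],[-1,0,0,0],[-1,0,0,0],[-1,0,0,0],[0,0,0,0],[0,0,0,0]]'
```

```text
time_s: 1.2
tool_pos: [0.1779, 0.6507, 0.2174]
ee_rot: [0.0, 0.656, 0.755, -0.001]
force: [-0.2, -0.1, 0.8]
opening: 1.0
grip_force: 0.0
time_s: 2.4
tool_pos: [0.4455, 0.182, 0.2181]
ee_rot: [0.0, 0.655, 0.756, 0.0]
force: [1.0, -0.1, -0.6]
opening: 1.004
grip_force: 0.0
time_s: 3.5
tool_pos: [0.5081, -0.2625, 0.2175]
ee_rot: [-0.001, 0.656, 0.755, 0.0]
force: [0.7, 0.5, 0.3]
opening: 0.999
grip_force: 0.0
```

```bash
python3 -m handwheel '[[-0.64,0.03,0,0],[0,0,0.5,0],[0,0,0.5,0],[0,0,0.5,0],[0,0,0,0]]'
python3 - <<'E'
from h import *
a=optics.read_camera("scene")[:,:,::-1][60:240,120:320];b=optics.read_camera("top")[:,:,::-1][160:340,400:600]
cv2.imwrite("pics/d.png",cv2.convertScaleAbs(np.hstack([cv2.resize(a,(400,360)),cv2.resize(b,(400,360))]),alpha=1.4))
E
```

```text
time_s: 4.0
tool_pos: [0.5116, -0.2894, 0.1389]
ee_rot: [-0.004, 0.655, 0.756, -0.0]
force: [-0.2, -0.3, -0.8]
opening: 1.003
grip_force: 0.0
```

View pics/d.png

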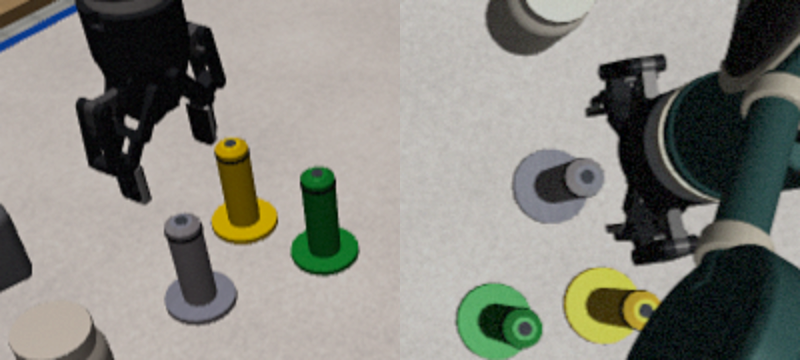

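The gripper stands beside the barrel, not over it: the jaws in top are at about (520,241), while the cap is at (492,248). I'll check this against the projection of the reported TCP.

```bash
python3 - <<'E'
from h import *
s=arm.observe();print(s["tool_pos"],s["q"],s["ee_rot"])
t=s["tool_pos"];y=np.array([.99,.14,0])
P=[t,t+y*.045-[0,0,.01],t-y*.045-[0,0,.01],[0,0,0],[.514,-.294,.105]]
for n in("scene","top"):print(n,proj(n,P).round(0).tolist())
E
```

```text
[ 0.5142611  -0.29147858  0.14307392] [-5.57913884e-01  1.65947436e-01  1.86539155e+00  2.46368416e-04
  1.11183003e+00 -7.00488200e-01] [-7.95760565e-04  6.54986981e-01  7.55639743e-01 -1.35628823e-05]
scene [[208.0, 155.0], [193.0, 174.0], [225.0, 145.0], [467.0, 138.0], [212.0, 171.0]]
top [[499.0, 246.0], [493.0, 219.0], [502.0, 274.0], [317.0, 535.0], [493.0, 248.0]]
```

```bash
python3 - <<'E'
from h import *
cv2.imwrite("pics/top1.png",optics.read_camera("top")[:,:,::-1])
E
```

```text
(no output)
```

View pics/top1.png

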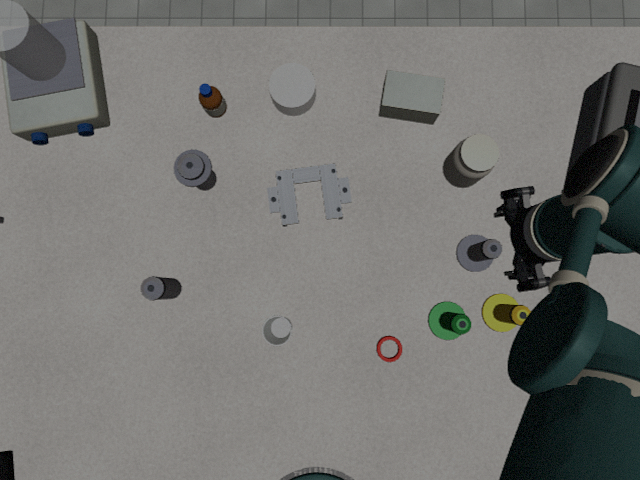

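```bash
python3 - <<'E'
from h import *
im=optics.read_camera("top")[:,:,::-1][180:300,480:560];im2=optics.read_camera("scene")[:,:,::-1][90:180,150:240]
cv2.imwrite("pics/e.png",cv2.convertScaleAbs(np.hstack([cv2.resize(im,(400,600),interpolation=2),cv2.resize(im2,(400,400),interpolation=2)]if 0 else [cv2.resize(im,(400,600),interpolation=2),cv2.copyMakeBorder(cv2.resize(im2,(400,400),interpolation=2),0,200,0,0,0)]),alpha=2.2))
def tri(us,ut):
    A=[]
    for n,u in(("scene",us),("top",ut)):
        p=optics.camera_params(n);E=np.array(p["extrinsics"]);K=np.array([[p["fx"],0,p["cx"]],[0,p["fy"],p["cy"]],[0,0,1]])
        A.append(K@np.diag([1,-1,-1])@E[:3])
    X=cv2.triangulatePoints(A[0],A[1],np.array(us,float).reshape(2,1),np.array(ut,float).reshape(2,1))[:,0];X=X[:3]/X[3]
    print(X.round(4),proj("scene",[X]),proj("top",[X]))
tri((190,159),(497,212));tri((223,129),(509,275));tri((211,170),(493.5,248))
E
```

```text
[ 0.5631 -0.2771  0.1737] [[189.14677213 158.83589274]] [[496.37065239 212.56434001]]
[ 0.4666 -0.2958  0.1686] [[223.20076105 129.03384451]] [[509.16477219 274.86069217]]
[ 0.5142 -0.2948  0.1062] [[211.13782264 170.02372316]] [[493.60613164 247.90921082]]
```

View pics/e.png

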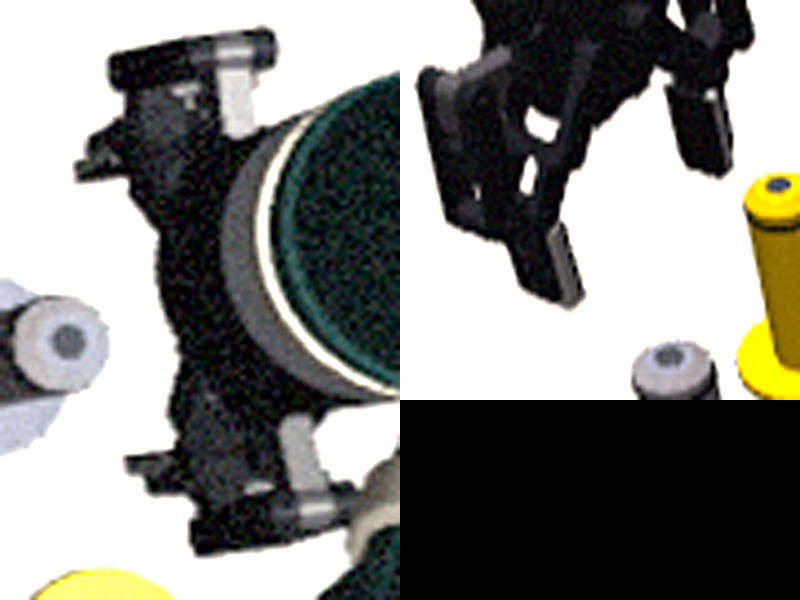

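Jaws are centred on the barrel (tip midpoint about (0.515, -0.29)). The tips triangulate higher than the reported z implies (0.17 against 0.134), so I descend part way and re-check the height.

```bash
python3 -m handwheel '[[-0.06,0,0.4,0],[0,0,0.4,0],[0,0,0,0],[0,0,0,0]]'
python3 - <<'E'
from h import *
s=arm.observe();t=s["tool_pos"];print(t)
im2=optics.read_camera("scene")[:,:,::-1][110:230,160:260]
cv2.imwrite("pics/f.png",cv2.convertScaleAbs(cv2.resize(im2,(500,600),interpolation=2),alpha=2))
y=np.array([.99,.14,0])
for dz in(.009,.022,-.02):print(dz,(proj("scene",[t+y*.045-[0,0,dz],t-y*.045-[0,0,dz]])-[160,110])*5)
E
```

```text
time_s: 4.65
tool_pos: [0.5153, -0.2963, 0.1042]
ee_rot: [0.0, 0.656, 0.755, 0.0]
force: [-1.6, -0.2, 0.4]
opening: 1.003
grip_force: 0.0
[ 0.51534739 -0.29625531  0.10419847]
0.009 [[179.14944599 396.16678974]
 [329.36184375 253.9093729 ]]
0.022 [[187.08671864 422.1769156 ]
 [335.11177731 280.05547976]]
-0.02 [[160.71567023 335.7600418 ]
 [316.03961642 193.33051994]]
```

View pics/f.png

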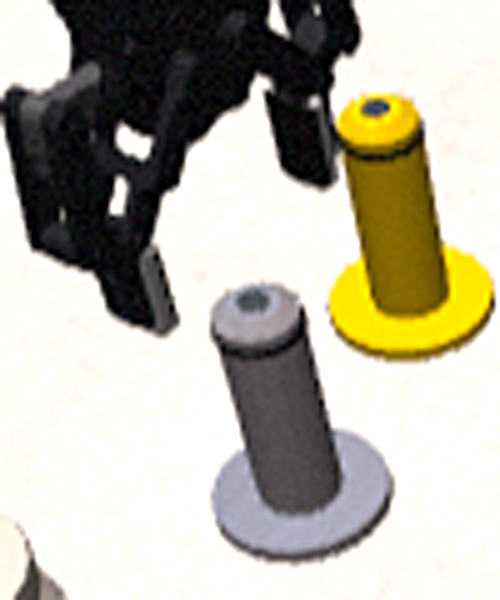

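The tips are really about 20 mm above the barrel top, at z≈0.124 with TCP z reported at 0.104, so roughly 30 mm higher than expected. I'll descend in steps and track the tips by image differencing.

```bash
cat >> h.py <<'E'
from scipy.optimize import least_squares
def tips():
    b=cv2.imread("pics/scene0.png")[:,:,::-1].astype(int);im=optics.read_camera("scene").astype(int)
    m=(abs(im-b).sum(2)>60).astype(np.uint8);m=cv2.morphologyEx(m,cv2.MORPH_OPEN,np.ones((2,2)))
    n,l,st,_=cv2.connectedComponentsWithStats(m);m=(l==1+st[1:,4].argmax())
    o=[]
    for c0,c1 in((170,206),(208,245)):
        r=np.where(m[:,c0:c1].any(1))[0].max();o.append((c0+np.where(m[r,c0:c1])[0].mean(),r))
    s=arm.observe();t=s["tool_pos"];y=np.array([.99,.14,0])
    for k,(sg,q) in enumerate(zip((1,-1),o)):  # height and opening that put the tip on that pixel
        f=least_squares(lambda v:(proj("scene",[[*(t+sg*y*v[0])[:2],v[1]]])[0]-q),[.045,.1]).x
        print("tip",q,"half-open %.3f z %.3f"%tuple(f))
    print("tcp",t,"force",s["force"],"open",s["opening"])
E
python3 -c "
from h import *
tips()"
python3 -m handwheel '[[0,0,0.3,0],[0,0,0.3,0],[0,0,0,0]]'
python3 -c "
from h import *
tips()"
```

```text
tip (np.float64(192.0), np.int64(177)) half-open 0.044 z 0.124
tip (np.float64(224.5), np.int64(148)) half-open 0.050 z 0.123
tcp [ 0.51609237 -0.29677672  0.10509294] force [0.32672717 0.44391306 0.60251354] open 0.9972711567714223
time_s: 5.05
tool_pos: [0.5127, -0.2947, 0.0699]
ee_rot: [-0.003, 0.656, 0.755, -0.0]
force: [-0.7, 0.1, -0.8]
opening: 0.998
grip_force: 0.0
tip (np.float64(198.5), np.int64(192)) half-open 0.044 z 0.087
tip (np.float64(229.0), np.int64(162)) half-open 0.049 z 0.088
tcp [ 0.51323988 -0.29505429  0.07082959] force [0.43486613 0.78363166 0.22293478] open 0.9988582925948954
```

```bash
python3 -m handwheel '[[0,0,0.2,0],[0,0,0.2,0],[0,0,0,0]]'
python3 -c "
from h import *
tips()"
python3 -m handwheel '[[0,0,0,0],[0,0,0,0],[0,0,0,0],[0,0,0,0],[0,0,0,0],[0,0,0,0]]' 0.55
python3 - <<'E'
from h import *
tips()
a=optics.read_camera("scene")[:,:,::-1][110:230,150:260];b=optics.read_camera("top")[:,:,::-1][190:310,450:560]
cv2.imwrite("pics/g.png",cv2.convertScaleAbs(np.hstack([cv2.resize(i,(400,436),interpolation=2) for i in(a,b)]),alpha=2))
E
```

```text
time_s: 5.4
tool_pos: [0.5136, -0.2953, 0.0511]
ee_rot: [-0.002, 0.656, 0.755, -0.0]
force: [-0.3, -0.6, -0.5]
opening: 1.003
grip_force: 0.0
tip (np.float64(200.0), np.int64(199)) half-open 0.044 z 0.069
tip (np.float64(230.0), np.int64(170)) half-open 0.049 z 0.069
tcp [ 0.51406157 -0.29556915  0.05188776] force [-0.58979219  1.02061299 -0.10632617] open 1.003029182428821
time_s: 6.05
tool_pos: [0.515, -0.2962, 0.0533]
ee_rot: [0.0, 0.656, 0.755, 0.0]
force: [0.2, -0.2, -0.7]
opening: 0.548
grip_force: 0.0
tip (np.float64(204.5), np.int64(196)) half-open 0.030 z 0.066
tip (np.float64(208.0), np.int64(196)) half-open -0.022 z 0.059
tcp [ 0.51499454 -0.29615169  0.05327636] force [ 0.03489479 -0.33877568  0.36480836] open 0.5541095390558978
```

View pics/g.png

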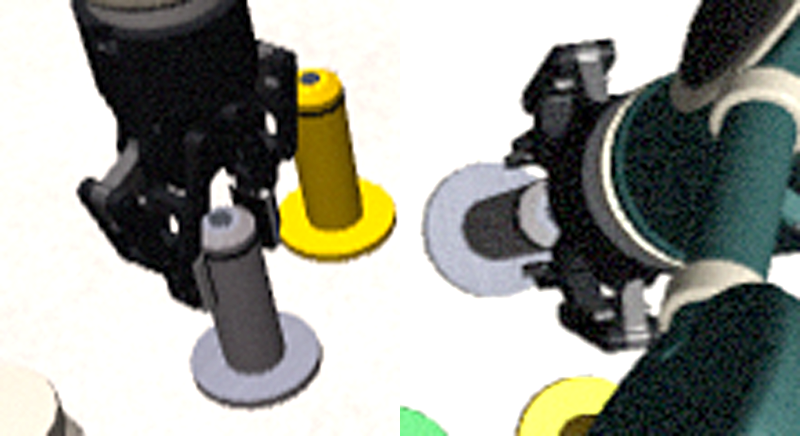

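Fingers flank the barrel on both sides, with tips at about z 0.062. I lower 8 mm and grip.

```bash
python3 -m handwheel '[[0,0,0.16,0],[0,0,0,0],[0,0,0,0]]'
python3 -m handwheel '[[0,0,0,0],[0,0,0,0],[0,0,0,0],[0,0,0,0],[0,0,0,0],[0,0,0,0]]' 0 50
python3 -c "
from h import *
tips()"
```

```text
time_s: 6.5
tool_pos: [0.5144, -0.2958, 0.0445]
ee_rot: [-0.001, 0.656, 0.755, -0.0]
force: [-0.3, -0.7, 0.1]
opening: 0.548
grip_force: 0.0
time_s: 7.1
tool_pos: [0.5147, -0.2961, 0.045]
ee_rot: [-0.0, 0.656, 0.755, -0.0]
force: [-1.5, -0.0, -1.6]
opening: 0.382
grip_force: 49.6
tip (np.float64(204.5), np.int64(196)) half-open 0.031 z 0.066
tip (np.float64(208.5), np.int64(198)) half-open -0.023 z 0.054
tcp [ 0.51477907 -0.29606899  0.04509799] force [-0.55031594  0.46400794 -1.75155761] open 0.38731779459199217
```

```bash
python3 -m handwheel '[[0,0,-0.2,0],[0,0,-0.2,0],[0,0,0,0]]'
python3 -m handwheel '[[0.3,0.05,0,0],[0.6,0.05,0,0],[0.6,0.05,0,0],[0.6,0.05,0,0],[0.6,0.05,0,0],[0.6,0.05,0,0],[0.6,0.05,0,0],[0.6,0.05,0,0],[0.6,0.05,0,0],[0.6,0.05,0,0],[0.3,0,0,0],[0,0,0,0]]'
python3 - <<'E'
from h import *
s=arm.observe();print(s["tool_pos"],s["force"],s["grip_force"])
for n,(x,y,w,h) in dict(scene=(220,180,150,200),top=(250,150,150,200)).items():
    i=optics.read_camera(n)[:,:,::-1][y:y+h,x:x+w];o=cv2.resize(i,(400,533),interpolation=2) if n=="scene" else np.hstack([o,cv2.resize(i,(400,533),interpolation=2)])
cv2.imwrite("pics/i.png",cv2.convertScaleAbs(o,alpha=1.6))
E
```

```text
time_s: 7.45
tool_pos: [0.5166, -0.2971, 0.0676]
ee_rot: [0.002, 0.656, 0.755, 0.0]
force: [0.4, -0.5, -3.0]
opening: 0.387
grip_force: 50.1
time_s: 8.65
tool_pos: [0.4968, 0.0065, 0.0649]
ee_rot: [-0.0, 0.655, 0.756, -0.0]
force: [0.3, -0.6, -3.1]
opening: 0.387
grip_force: 50.0
[0.49683489 0.00650149 0.06493118] [ 0.33173158 -0.55925159 -3.09163671] 50.038434921480075
```

View pics/i.png

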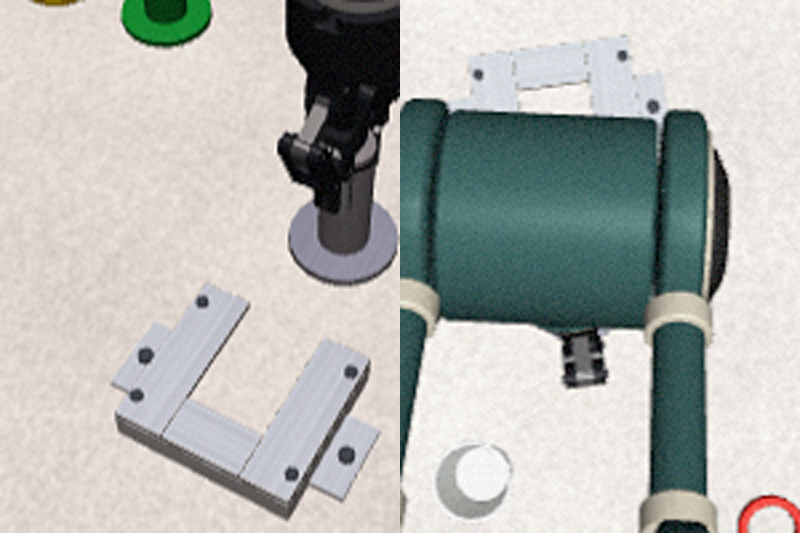

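The barrel hangs upright, with its flange centre at scene ≈(348.6, 268.6). The slot mouth is below-left of it in this view.

```bash
python3 - <<'E'
from h import *
R=np.array([[.99,-.14],[.14,.99]]);o=np.array([.625,.023])
for z in(.008,.018,.028,.038):
    w=px("scene",348.4,268.4,z);print(z,w,"local",R.T@(w-o))
t=arm.observe()["tool_pos"];print("tcp local",R.T@(t[:2]-o))
E
```

```text
0.008 [ 0.48605346 -0.00130517] local [-0.1409598 -0.0046096]
0.018 [0.49237432 0.00262012] local [-0.13415261 -0.00160849]
0.028 [0.49869519 0.0065454 ] local [-0.12734541  0.00139262]
0.038 [0.50501605 0.01047069] local [-0.12053821  0.00439374]
tcp local [-0.12871783 -0.00047547]
```

```bash
python3 -m handwheel '[[0,0,0.15,0],[0,0,0.15,0],[0,0,0,0]]'
python3 -m handwheel '[[0,0.3,0,0],[0,0.3,0,0],[0,0.3,0,0],[0,0.3,0,0],[0,0.3,0,0],[0,0.2,0,0],[0,0,0,0]]'
python3 -m handwheel '[[0,0.2,0,0],[0,0.2,0,0],[0,0.2,0,0],[0,0.2,0,0],[0,0.1,0,0],[0,0,0,0],[0,0,0,0]]'
```

```text
time_s: 9.05
tool_pos: [0.4963, 0.0037, 0.0484]
ee_rot: [-0.001, 0.656, 0.754, -0.001]
force: [-0.0, 0.6, -3.0]
opening: 0.382
grip_force: 50.1
time_s: 9.75
tool_pos: [0.5834, 0.016, 0.0502]
ee_rot: [0.0, 0.656, 0.755, 0.0]
force: [0.1, -0.4, -3.4]
opening: 0.385
grip_force: 50.3
time_s: 10.45
tool_pos: [0.6263, 0.0226, 0.0499]
ee_rot: [-0.0, 0.656, 0.755, -0.0]
force: [-0.5, 0.4, -4.0]
opening: 0.384
grip_force: 50.5
```

```bash
python3 -m handwheel '[[0,0.03,0,0],[0,0,0,0]]'
python3 -m handwheel '[[0,0.03,0,0],[0,0,0,0]]'
```

```text
time_s: 10.65
tool_pos: [0.6279, 0.0228, 0.0502]
ee_rot: [-0.0, 0.656, 0.755, 0.0]
force: [1.2, 0.8, -3.0]
opening: 0.388
grip_force: 50.5
time_s: 10.85
tool_pos: [0.6284, 0.0228, 0.0499]
ee_rot: [-0.001, 0.656, 0.755, -0.001]
force: [-3.4, 0.1, -2.3]
opening: 0.386
grip_force: 50.7
```

Light contact with the slot end (-3.4 N). I back off half a millimetre and lower to the worktop.

```bash
python3 -m handwheel '[[0,-0.015,0,0],[0,0,0.06,0],[0,0,0,0]]'
python3 -m handwheel '[[0,0,0.02,0],[0,0,0,0]]'
python3 -m handwheel '[[0,0,0.02,0],[0,0,0,0]]'
```

```text
time_s: 11.15
tool_pos: [0.6283, 0.0229, 0.0466]
ee_rot: [-0.0, 0.656, 0.755, -0.0]
force: [-1.7, -0.2, -2.7]
opening: 0.388
grip_force: 50.7
time_s: 11.35
tool_pos: [0.6284, 0.0229, 0.0458]
ee_rot: [-0.0, 0.656, 0.755, -0.0]
force: [-2.5, 0.6, -3.3]
opening: 0.388
grip_force: 50.7
time_s: 11.55
tool_pos: [0.6284, 0.0229, 0.0451]
ee_rot: [-0.0, 0.656, 0.755, -0.0]
force: [-4.0, -0.6, -1.9]
opening: 0.387
grip_force: 50.9
```

```bash
python3 -m handwheel '[[0,-0.01,0.015,0],[0,0,0,0]]'
python3 -m handwheel '[[0,0,0.015,0],[0,0,0,0]]'
```

```text
time_s: 11.75
tool_pos: [0.6283, 0.0228, 0.0451]
ee_rot: [0.0, 0.656, 0.755, 0.0]
force: [-5.5, -0.3, 2.3]
opening: 0.387
grip_force: 51.0
time_s: 11.95
tool_pos: [0.6284, 0.0228, 0.0451]
ee_rot: [0.0, 0.656, 0.755, 0.0]
force: [-6.5, -1.0, 5.9]
opening: 0.39
grip_force: 51.3
```

It is standing on the worktop (upward force +5.9 N). I back off slightly, release in two stages, rise and move clear.

```bash
python3 -m handwheel '[[0,-0.015,-0.01,0],[0,0,0,0]]' - 20
python3 -m handwheel '[[0,0,0,0],[0,0,0,0],[0,0,0,0],[0,0,0,0],[0,0,0,0],[0,0,0,0]]' 0.75
python3 -m handwheel '[[0,0,-0.2,0],[0,0,-0.5,0],[0,0,-1,0],[0,0,-1,0],[0,0,-1,0],[-1,0,0,0],[-1,0,0,0],[-1,0,0,0],[-1,0,0,0],[-1,0,0,0],[0,0,0,0]]'
python3 - <<'E'
from h import *
a=optics.read_camera("scene")[:,:,::-1];t=optics.read_camera("top")[:,:,::-1]
cv2.imwrite("pics/j.png",np.hstack([cv2.resize(cv2.convertScaleAbs(a[230:400,230:380],alpha=1.5),(450,510),interpolation=2),cv2.resize(cv2.convertScaleAbs(t[130:270,240:336],alpha=1.5),(350,510),interpolation=2)]))
b=cv2.imread("pics/scene0.png").astype(int)
for n,(x,y,w,h) in dict(plain=(495,290,55,65),topb=(390,375,65,70),stand_back=(255,350,110,30)).items():print(n,abs(a[y:y+h,x:x+w].astype(int)-b[y:y+h,x:x+w]).mean().round(1))
E
```

```text
time_s: 12.15
tool_pos: [0.6282, 0.0228, 0.045]
ee_rot: [0.001, 0.656, 0.755, 0.001]
force: [-3.7, -0.3, 2.8]
opening: 0.389
grip_force: 51.0
time_s: 12.75
tool_pos: [0.6277, 0.0227, 0.0442]
ee_rot: [0.0, 0.656, 0.755, 0.0]
force: [-0.2, -0.1, -0.3]
opening: 0.751
grip_force: 0.0
time_s: 13.85
tool_pos: [0.6624, -0.2316, 0.2297]
ee_rot: [0.001, 0.658, 0.753, -0.001]
force: [-0.2, 0.0, -0.4]
opening: 0.754
grip_force: 0.0
plain 4.6
topb 4.6
stand_back 5.6
```

View pics/j.png

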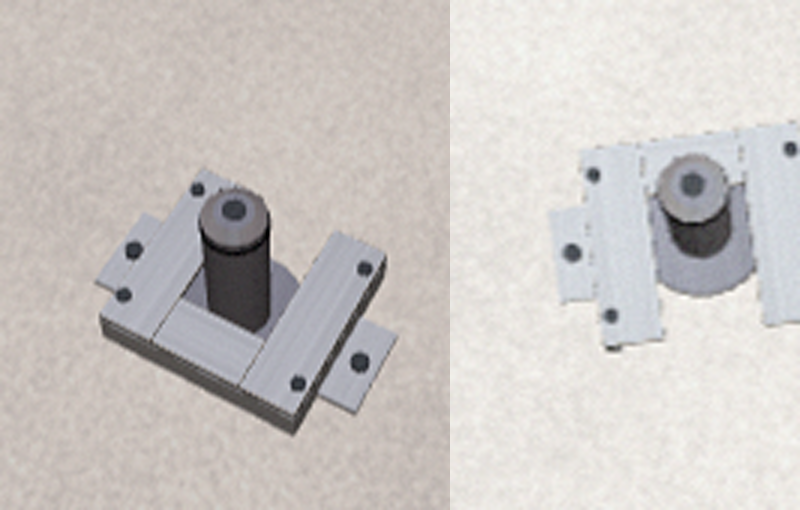

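The barrel stands upright at the slot end with its flange under the plate; cap at crop (233,210) in scene and (692,183) in top. The other two barrels show only image noise.

```bash
python3 -c "
from plant import arm
print(arm.job_done())"
```

```text
the job is handed in; nothing more can be done
None
```

The steel foot-flange barrel stands upright at the end of the slot with its flange under the plate, released and clear of the gripper; the other two steel barrels were left where they stood, and the job was handed in at about 14 s.

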